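# Take the carded drill bits off the display peg and stand them in the rack

## Task

Take the plywood card with the drill bits off the stand's wire peg, gently: slide it along the wire and lift it over the upturned tip by feel, without forcing or bending the wire and without touching the wire with the gripper. Then lower the card upright into the slot of the wooden rack until it stands fully home, and let go of it (do not drop it). Leave the tape, the bamboo cup and the sanding block alone.

Things in the scene. Friction and masses are not known exactly. Their poses are not given: they have to be found in the camera images.
- card_mid (a point): Centre of the loose plywood card (about 140 g), 5 mm thick along its x, 60 wide along y, 156 tall along z (up). Three drill bits in clips, up to 10 mm proud, are on its +x face between 48 mm below and 2 mm above this point. It hangs from the wire by its window, x within 0.1 rad of the wire's x, 58 to 75 mm from the wire's root.
- card_window (a point): Centre of the card's square window, 17 x 17 mm, cut through along x, 16.5 mm above the card's centre. At the start the window's upper edge rests on the wire. On the wire's 45 degree part the window has only about 3.5 mm of vertical play in all, so the card must follow that slope, kept upright.
- card_tab (a point): Centre of the card's plain tab above the window, 53 mm high, 51.5 mm above the card's centre: the place to grip, from above, across the 5 mm thickness. Keep the fingertips 22 mm or more above the window's upper edge (no lower than 4 mm below this point) so that they pass over the wire's upturned tip.
- peg: Springy steel wire peg, 6 mm in diameter, level, 170 mm above the table. Origin on its axis at the root, where it leaves the stand's clamp; x along the wire to its free end, z up. Straight from the root, then bent up at 45 degrees (to +x and +z) until its axis is 18 mm higher and 18 mm farther out; round tip. The wire is telescopic: see the stand for where the bend lies.
- stand: Fixed display stand: foot 190 x 100 x 12 mm, origin under its centre, x along the wire; upright 12 mm behind the wire's root, 182 mm high. The wire's bend lies 105 to 150 mm from its root, different each time and NOT measured: find it by feel or sight. The wire gives up and down 2.5 to 5 N per mm at the bend; over 9 N from the card or 3 N from the gripper spoils it.
- rack_hole0 (a point): Centre of the mouth of the slot in the wooden rack, a fixed block 60 x 100 x 38 mm (x, y, z). The slot is 9 mm wide along x, 68 long along y, 28 deep; its mouth is level with the block's top, 38 mm above the table, with a 3 mm chamfer. The card goes in foot down, its y along the slot's y, either way round.
- tape: Bystander: roll of tape, 90 mm in diameter, 24 mm high, lying flat; origin at the centre of its underside.
- bamboo: Bystander: upright bamboo cup, 72 mm in diameter, 90 mm high; origin at the centre of its underside.
- sandblock: Bystander: cork sanding block 60 x 100 x 30 mm; origin at the centre of its underside.
- card: The same card; origin at the centre of its foot, axes as for its centre point.
Not all that is in view belongs to the job. What is shaped like the part that bears rack_hole0 but blue, pink or red is not meant.

How it is judged (in metres and radians):
On the way:
1. the card is off the wire: its centre more than 180 mm out from the wire's root along the wire, or more than 30 mm above the wire's axis, or more than 60 mm to one side of it ((x of card_mid in the frame of peg above 0.18 m or z of card_mid in the frame of peg above 0.03 m or y of card_mid in the frame of peg above 0.06 m or y of card_mid in the frame of peg below -0.06 m)), for 0.2 s.
At the end, for the whole second after the job is handed in: The card stands in the rack's slot, the centre of its foot at least 22 mm below the slot's mouth (28 mm is fully home) and within 8 mm of the slot's centre across and along it, leaning less than 0.3 rad, at rest and released (z of card in the frame of rack_hole0 between -0.036 and -0.022 m and x of card in the frame of rack_hole0 between -0.008 and 0.008 m and y of card in the frame of rack_hole0 between -0.008 and 0.008 m and angle between card_mid's own z axis and vertical below 0.3 rad and linear speed of card below 0.02 m/s and contact force between the fingers and card below 0.1 N); the robot touches nothing.
It fails at once if the card presses on the wire with more than 9 N (contact force between card and peg above 9 N).
It fails at once if the robot presses on the wire with more than 3 N (contact force between any of the fingers, the arm and peg above 3 N).
It fails at once if the card is dropped: it moves faster than 0.5 m/s with no finger on it (linear speed of card above 0.5 m/s and contact force between the fingers and card below 0.05 N).
It fails at once if a bystander (tape, bamboo cup, sanding block) is moved by more than 30 mm (distance of any of tape, bamboo, sandblock from where it was at the start of the episode above 0.03 m).
It also fails if it takes over 67 s, if anything falls off the work surface, if the arm or the gripper's body presses on something with over 40 N, if the wrist force passes 120 N, or if a joint passes its speed limit or range.

## Robot

A 7-joint arm with a two-finger parallel gripper is mounted at the origin on the work surface. World frame = base frame: x ahead of the robot, y to its left, z up, the work surface at z = 0. Lengths are in mm, angles in rad, forces in N, time in s.
With the tool pointing down it reaches from about 400 to 850 mm from the base axis. Payload 4.5 kg.
Tool frame: the origin (TCP) lies midway between the tips of the shut fingers; the grasp point (between the pads) lies behind it (ctrl.hold_point_z is the z of the grasp point in the tool frame, in mm); z points along the fingers, y is the direction in which the jaws open and shut (so a half turn about z gives the same grasp; the last joint's range is limited). The gripper opens to 85 mm and grips with 20 to 120 N. Pads are 22 mm wide; open, the fingers measure 114 mm over their backs; the gripper's body (76 mm by 85 mm) begins 54 mm behind the grasp point. The pads swing forward as they close: fully open they stand 13 mm farther back than shut.
Start: joints at [-1.238, 0.689, -0.195, 1.565, 0.157, 0.902, -0.215], TCP at [183.964, 597.337, 231.317] pointing down, gripper open.
Joint ranges: [-3.01, 3.01], [-0.46, 2.08], [-1.47, 1.51], [0.13, 2.56], [-1, 4.14], [0.04, 2.09], [-2.66, 2.66]. Speed limits (rad/s): [2.57, 2.57, 3.14, 3.14, 3.14, 3.14, 3.14].

## Interface

Orientations are given as a unit quaternion [w, x, y, z].
In Python, from workcell import sensors, optics, ctrl gives the robot as it stands. The module is installed in compiled form; this text tells all that it offers.
- The arm moves only by the shell command python3 -m jog 'ROWS'. ROWS is a JSON object of lists of equal length, an entry for each row: "offset": the shift along the tool's x, y, z in mm, a list of three; "delta_rot": the turn, a rotation vector about the tool's x, y, z in degrees, a list of three; "jaw": the closure, from 0 (fully open) to 1 (shut). A call has 1 to 5 rows; each row shifts and turns the pose as measured when the row begins, along the tool's axes as they then stand; what a row does not reach is not made up. A row lasts 1/10 s, in which the tool goes at most 50 mm and 8.59 degrees, less where a joint would pass 70% of its speed; a pose out of reach is approached as far as the arm can. A call is refused whole if a number of a shift passes 50 or a number of a turn 8.59, either way. A call with a gripper value outside its range is refused whole. The fingers move at their own pace and stop on an object; the grip force is fixed at half the most. Time passes only in rows, so rows that do not move let the fingers close. It gives the time, the measured TCP pose, the force and the opening at its end, in the units of the state.
- sensors.get_obs(): the state, without advancing time (a new reading comes with each control period).
- optics.grab_frame(name): name is "side" or "top"; returns a dict with "img" (384x512x3 uint8, blue, green, red), "z_map" (384x512 float32, mm along the optical axis (not along the pixel's ray), 0 where there is no reading), "fov_y" (degrees; the focal length in pixels is half the picture's height over the tangent of half this angle, whatever the lens; pixels are square), "cx", "cy" (the principal point, pixels), "rvec" (rotation vector, rad) and "tvec" (3), from world to camera coordinates, as OpenCV has them. Camera axes: x right, y down, z forward; pixel columns grow to the right and rows downward; lengths in mm; the calibration is good to about 2 mm. A picture is of the moment at which its call begins.
- ctrl.finish_job(): hands the job in, once; it reports no verdict.
The state is a dict: "t": time; "joint_positions": joint angles; "joint_vel": joint speeds; "joint_efforts": joint torques, N m; "ee_pos": TCP position; "ee_rot": TCP orientation; "force": force on the tool from outside, world axes, zero at the start; "moment": the same for the moment, N m; "gripper_width": opening from 0.0 (shut) to 1.0 (fully open).
Only numpy, scipy, OpenCV 4.12 (cv2) and the standard library are available. Lean on these libraries where they do the work, as an engineer would, in place of code of your own. Each camera call takes 0.05 s, during which the arm holds its last target. There are 200 camera calls.

## Working session

There is one attempt and no reset: what is moved stays moved. The work goes in short steps, Python scripts to look and compute and a shell command to move; the robot and the scene stay as the last step left them, time stands still between calls to the robot, and variables do not carry over. Pictures are saved under pics/ and viewed, about 8 in all and at most 12, crops included, and the job is handed in when it is done.

```bash
mkdir -p pics; cat > h.py <<'E'
import numpy as np, cv2
from workcell import sensors, optics, ctrl
def grab(n):
    f=optics.grab_frame(n); R=cv2.Rodrigues(np.array(f["rvec"],float))[0]; t=np.array(f["tvec"],float).ravel()
    f["R"],f["t"]=R,t; f["f"]=f["img"].shape[0]/2/np.tan(np.radians(f["fov_y"])/2); return f
def world(f):
    z=f["z_map"]; v,u=np.indices(z.shape)
    c=np.stack([(u-f["cx"])/f["f"]*z,(v-f["cy"])/f["f"]*z,z],-1)
    W=(c-f["t"])@f["R"]; W[z==0]=np.nan; return W
def proj(f,p):
    c=f["R"]@np.array(p,float)+f["t"]; return c[:2]/c[2]*f["f"]+[f["cx"],f["cy"]]
E
python3 - <<'E'
from h import *
print(sensors.get_obs(), ctrl.hold_point_z)
for n in("top","side"):
    f=grab(n); np.savez(n+"0.npz",**{k:f[k] for k in("img","z_map","R","t","f","cx","cy")})
    print(n,f["f"],f["cx"],f["cy"],-f["R"].T@f["t"],f["R"][2])
    cv2.imwrite(f"pics/{n}0.png",cv2.resize(f["img"],(768,576),interpolation=cv2.INTER_CUBIC))
E
```

```text
{'t': 0.0, 'joint_positions': array([-1.2382161 ,  0.69002939, -0.19453422,  1.56634357,  0.15729133,
        0.902499  , -0.21508537]), 'joint_vel': array([-1.08024129e-03, -1.45420716e-03, -1.10371696e-03, -1.30267977e-03,
       -1.17797669e-04,  2.99207042e-04,  3.32220065e-05]), 'joint_efforts': array([ 1.35934715e-04, -5.39617217e+01, -1.26682699e+00, -1.58541477e+01,
        9.02948203e-03,  9.41013393e-03,  1.05542523e-05]), 'ee_pos': array([183.81483362, 596.67397332, 230.45634754]), 'ee_rot': array([-8.43549970e-05,  1.48780996e-01,  9.88869721e-01, -9.39745978e-04]), 'force': array([ 0.3137086 , -0.18102921,  0.54483909]), 'moment': array([ 0.01641198,  0.00486977, -0.01883445]), 'gripper_width': 0.9998732815284473} -18.700000000000003
top 415.58644164359305 252.38710058178083 184.8806668593815 [483.32457438 -44.94194672 919.57910979] [ 0.13242594  0.01431574 -0.99108952]
side 447.20129912481616 263.6028913738791 189.38664586340946 [232.28326159 486.63954107 854.00988686] [ 0.36763484 -0.53232695 -0.76254354]
```

View pics/top0.png

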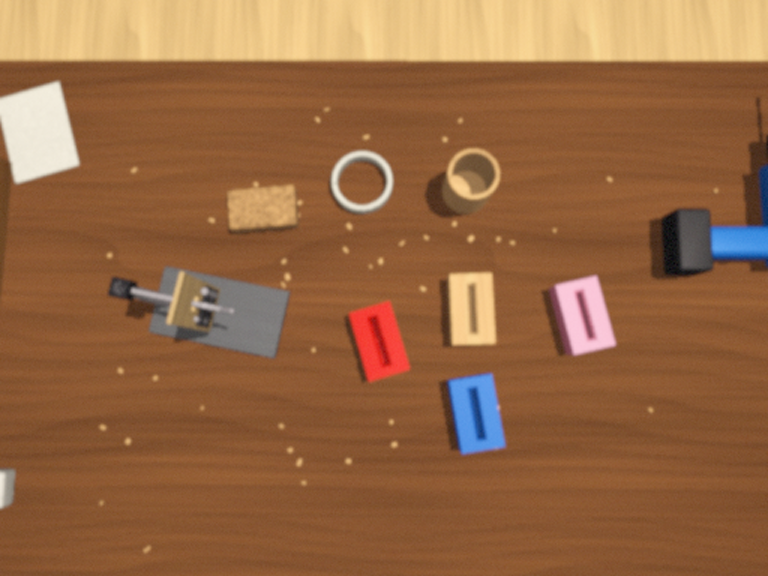

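View pics/side0.png

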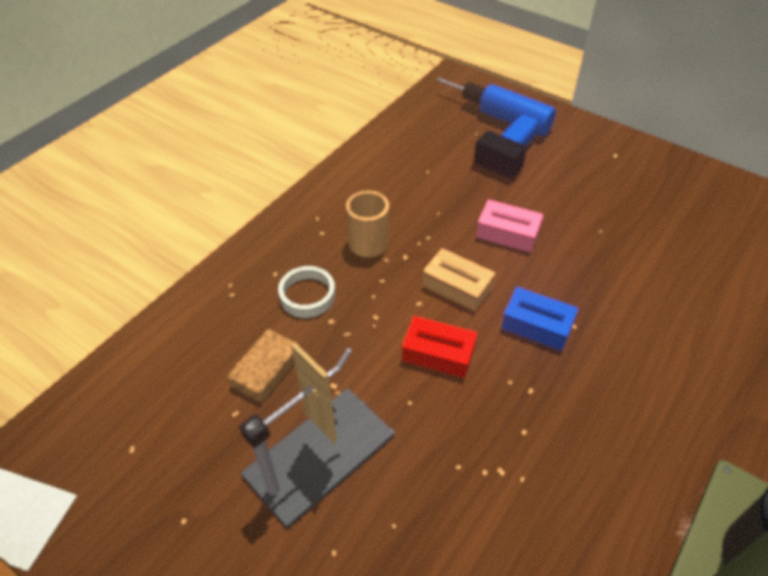

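The top view shows the stand at left, with the wire from its root (125,290) to its tip (232,311), the card near (190,300) and the plain wooden rack at (472,309). The side view shows the card's top edge starting at (293,345), the wire tip at (348,350) and the root at (258,428).

```bash
python3 - <<'E'
from h import *
import numpy as np
for n,b in(("top",(65,165,205,245)),("side",(150,215,270,355))):
    f=dict(np.load(n+"0.npz")); W=world(f); np.save(n+"W.npy",W)
    x0,y0,x1,y1=b; s=5 if n=="top" else 4
    im=cv2.resize(f["img"][y0:y1,x0:x1],None,fx=s,fy=s,interpolation=cv2.INTER_CUBIC); cv2.imwrite(f"pics/{n}c.png",im)
    def seg(m,l):
        p=W[m]; p=p[~np.isnan(p[:,0])]
        if len(p)<4: print(l,len(p));return
        r=cv2.minAreaRect(p[:,:2].astype(np.float32)); print(n,l,len(p),"med",np.median(p,0).round(1),"rect",np.round(r[0],1),np.round(r[1],1),round(r[2],1))
    # rack: plain wooden top
    u=np.indices(W.shape[:2])
    if n=="top": roi=(u[1]>290)&(u[1]<340)&(u[0]>175)&(u[0]<235)
    else: roi=(u[1]>278)&(u[1]<335)&(u[0]>160)&(u[0]<210)
    seg(roi&(abs(W[...,2]-38)<5),"racktop"); seg(roi&(W[...,2]<31)&(W[...,2]>2)&cv2.erode(cv2.morphologyEx((roi&(abs(W[...,2]-38)<5)).astype(np.uint8),cv2.MORPH_CLOSE,np.ones((11,11))),np.ones((3,3))).astype(bool),"slot")
    roi=(u[1]>x0)&(u[1]<x1)&(u[0]>y0)&(u[0]<y1)
    seg(roi&(W[...,2]>195),"high>195"); seg(roi&(abs(W[...,2]-12)<4),"foot")
    for a,c in((150,160),(160,166),(166,172),(172,178),(178,184),(184,190),(190,200),(200,220),(220,240),(240,260)): seg(roi&(W[...,2]>a)&(W[...,2]<=c),(a,c))
E
```

```text
top racktop 1172 med [ 558.7 -166.2   36.6] rect [ 559.1 -164.6] [99.4 60.4] 1.8
top slot 131 med [ 562.  -167.5    9.4] rect [ 559.8 -166.5] [67.1 10.8] 5.4
top high>195 309 med [552.7 192.6 217.7] rect [553.4 194.1] [ 6.4 59.8] 77.9
top foot 2679 med [545.9 176.4  10.8] rect [554.7 202.8] [190.4  99.8] 78.7
top (150, 160) 64 med [557.4 193.6 154.3] rect [565.1 226.2] [81.6 57.2] 70.1
top (160, 166) 39 med [560.4 196.3 162.6] rect [566.9 225.9] [84.6 57.3] 67.2
top (166, 172) 162 med [558.1 217.5 170.4] rect [560.6 211.3] [110.5  56.7] 66.1
top (172, 178) 106 med [560.1 196.4 174.2] rect [553.6 219.5] [136.4  56.4] 89.4
top (178, 184) 211 med [567.3 274.  180.6] rect [553.1 218.4] [145.3  56.2] 89.4
top (184, 190) 54 med [544.4 190.  187.2] rect [563.1 208.4] [144.3  55.2] 58.0
top (190, 200) 61 med [554.2 191.6 195.4] rect [552.8 191.8] [ 1.6 59.1] 78.4
top (200, 220) 140 med [551.6 192.1 209.8] rect [552.8 191.9] [ 2.  59.5] 77.9
top (220, 240) 136 med [553.6 193.7 223.9] rect [553.5 194.1] [ 6.3 59.7] 77.8
(240, 260) 0
side racktop 751 med [ 556.1 -164.1   37.3] rect [ 557.4 -164
[... 290 characters left out ...]
155. ] rect [545.  236.6] [ 58.2 101.8] 7.6
side (160, 166) 59 med [557.2 271.2 163.1] rect [560.  242.7] [97.8 59.4] 79.6
side (166, 172) 151 med [555.9 220.9 170.2] rect [559.7 222.8] [135.8  53.5] 68.1
side (172, 178) 154 med [556.6 223.  173.6] rect [560.2 219.1] [143.   57.3] 68.1
side (178, 184) 248 med [564.1 275.6 181.5] rect [559.5 216.3] [147.9  58.4] 68.3
side (184, 190) 52 med [541.6 195.6 186.7] rect [550.6 210.4] [ 58.7 137.7] 4.5
side (190, 200) 66 med [545.6 197.6 194.7] rect [545.  168.5] [59.8 59.2] 77.7
side (200, 220) 129 med [546.9 197.9 210.4] rect [551.5 196.7] [ 5.4 61.2] 81.1
side (220, 240) 133 med [551.5 195.  224.5] rect [551.9 194.5] [ 6.  60.7] 77.5
(240, 260) 0
```

View pics/topc.png

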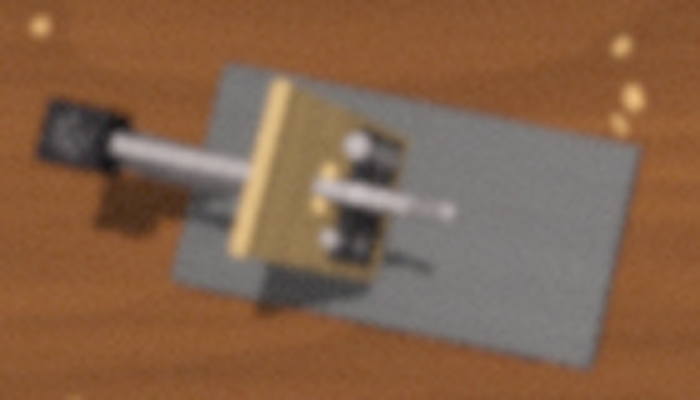

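View pics/sidec.png

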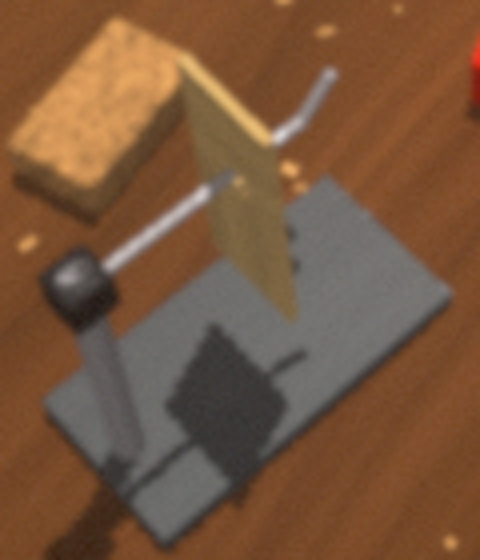

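The crops show the bend in the side view at crop (300,122), the tip at (330,73) and the wire root at (105,265). In the top crop the root is at (112,142) and the tip at (450,211). Next I triangulate the wire from both views.

```bash
python3 - <<'E'
from h import *
def ray(f,p):
    d=np.array([(p[0]-f["cx"])/f["f"],(p[1]-f["cy"])/f["f"],1]); return -f["R"].T@f["t"], f["R"].T@d
T=dict(np.load("top0.npz"));S=dict(np.load("side0.npz"))
t=lambda x,y:(65+x/5-.4,165+y/5-.4); s=lambda x,y:(150+x/4-.4,215+y/4-.4)
def tri(a,b):
    o,d=ray(T,a);p,e=ray(S,b); k=np.linalg.lstsq(np.c_[d,-e],p-o,rcond=None)[0]; A=o+k[0]*d;B=p+k[1]*e; return ((A+B)/2).round(1),(A-B).round(1)
def atz(f,p,z): o,d=ray(f,p); return (o+d*(z-o[2])/d[2]).round(1)
print("root",tri(t(112,142),s(105,265)),atz(T,t(112,142),170),atz(S,s(105,265),170))
print("tip",tri(t(450,211),s(330,73)),atz(T,t(450,211),190),atz(S,s(330,73),190))
print("bend",atz(S,s(300,122),170),atz(T,t(405,203),170))
# card top edge ends
for f,l,ps in((T,"top",[t(282,80),t(238,253)]),(S,"side",[s(185,58),s(271,138)])): print(l,[atz(f,p,226) for p in ps])
# wire depth points fit, both cams
for n in("top","side"):
    W=np.load(n+"W.npy").reshape(-1,3); m=(W[:,2]>168)&(W[:,2]<200)&(abs(W[:,0]-550)<40)&(W[:,1]>100)&(W[:,1]<188)
    P=W[m]; P=P[np.argsort(P[:,1])]; print(n,P.round(0)[::max(1,len(P)//25)].tolist())
    m=(W[:,2]>169)&(W[:,2]<177)&(W[:,1]>203)&(W[:,1]<255)&(abs(W[:,0]-555)<30); P=W[m]; print(len(P),np.polyfit(P[:,1],P[:,0],1),P[:,2].max(),np.polyval(np.polyfit(P[:,1],P[:,0],1),[194,140]))
E
```

```text
root (array([565.7, 265.2, 174.7]), array([1.6, 0.8, 0.5])) [567.  267.6 170. ] [567.  263.4 170. ]
tip (array([541.1, 138.5, 187.6]), array([0., 0., 0.])) [540.9 137.9 190. ] [539.9 139.7 190. ]
bend [543.9 158.5 170. ] [545.3 159.4 170. ]
top [array([582.2, 187.7, 226. ]), array([523.6, 199.6, 226. ])]
side [array([578.7, 188.1, 226. ]), array([523.3, 198.4, 226. ])]
top [[541.0, 137.0, 189.0], [539.0, 139.0, 188.0], [543.0, 142.0, 187.0], [543.0, 144.0, 184.0], [541.0, 148.0, 184.0], [545.0, 151.0, 178.0], [545.0, 153.0, 177.0], [544.0, 156.0, 173.0], [548.0, 159.0, 170.0], [544.0, 162.0, 171.0], [546.0, 164.0, 171.0], [545.0, 165.0, 173.0], [546.0, 168.0, 170.0], [547.0, 170.0, 169.0], [551.0, 172.0, 169.0], [546.0, 173.0, 170.0], [549.0, 176.0, 173.0], [549.0, 179.0, 171.0], [549.0, 182.0, 172.0], [549.0, 184.0, 171.0], [581.0, 186.0, 194.0], [549.0, 186.0, 171.0], [576.0, 186.0, 186.0], [579.0, 186.0, 191.0], [576.0, 187.0, 190.0], [549.0, 187.0, 173.0], [572.0, 187.0, 181.0], [574.0, 188.0, 175.0], [553.0, 188.0, 171.0]]
66 [2.11920050e-01 5.10716611e+02] 174.69990303668 [551.
[... 261 characters left out ...]
44.0, 147.0, 179.0], [541.0, 148.0, 183.0], [545.0, 150.0, 178.0], [540.0, 150.0, 177.0], [541.0, 151.0, 183.0], [541.0, 152.0, 181.0], [540.0, 152.0, 178.0], [542.0, 153.0, 175.0], [539.0, 154.0, 176.0], [543.0, 154.0, 176.0], [543.0, 156.0, 174.0], [542.0, 156.0, 172.0], [544.0, 157.0, 175.0], [545.0, 158.0, 172.0], [545.0, 159.0, 170.0], [543.0, 161.0, 170.0], [543.0, 161.0, 168.0], [544.0, 162.0, 172.0], [543.0, 164.0, 168.0], [542.0, 165.0, 173.0], [543.0, 167.0, 172.0], [547.0, 167.0, 171.0], [545.0, 168.0, 175.0], [546.0, 169.0, 173.0], [544.0, 171.0, 172.0], [547.0, 173.0, 173.0], [543.0, 175.0, 173.0]]
100 [1.93270712e-01 5.12932271e+02] 174.8957227957538 [550.42678959 539.99017114]
```

```bash
python3 -m jog '{"offset":[[-30,-18,-20],[-40,-24,-15],[-40,-24,-10],[-40,-24,0],[-40,-24,0]],"delta_rot":[[0,0,0],[0,0,0],[0,0,0],[0,0,0],[0,0,-5.3]],"jaw":[0,0,0,0,0]}'
```

```text
t: 0.6
ee_pos: [328.6, 433.2, 273.8]
ee_rot: [-0.003, 0.093, 0.996, -0.001]
force: [0.3, 0.0, 0.6]
gripper_width: 0.996
```

```bash
python3 -m jog '{"offset":[[-33,-24,0],[-33,-24,0],[-33,-24,0],[-33,-24,0],[-33,-24,0]],"delta_rot":[[0,0,1],[0,0,0],[0,0,0],[0,0,0],[0,0,0]],"jaw":[0,0,0,0,0]}'
cat >> h.py <<'E'
from scipy.spatial.transform import Rotation as Ro
def togo(p,yawy=None):
    o=sensors.get_obs(); q=o["ee_rot"]; R=Ro.from_quat([q[1],q[2],q[3],q[0]]).as_matrix()
    print("t",round(o["t"],2),"pos",o["ee_pos"].round(1),"F",o["force"].round(2),"M",o["moment"].round(2),"w",round(o["gripper_width"],3),"tool offset",(R.T@(np.array(p)-o["ee_pos"])).round(1),"yaw y",np.degrees(np.arctan2(R[1,1],R[0,1])).round(2),"tilt z",R[:,2].round(4))
    if yawy is not None: # rotvec in deg to make tool straight down with y at yawy
        a=np.radians(yawy); y=np.array([np.cos(a),np.sin(a),0]); z=np.array([0,0,-1.]); G=np.c_[np.cross(y,z),y,z]
        print("rot",np.degrees(Ro.from_matrix(R.T@G).as_rotvec()).round(2))
E
python3 -c "
from h import *
togo([552.5,194,262],78.2)"
```

```text
t: 1.1
ee_pos: [471.3, 273.5, 272.2]
ee_rot: [-0.004, 0.102, 0.995, -0.002]
force: [1.0, 0.7, -0.4]
gripper_width: 0.998
t 1.1 pos [471.3 273.5 272.2] F [ 1.05  0.74 -0.38] M [ 0.02 -0.08  0.02] w 0.998 tool offset [-95.8 -61.2   9.8] yaw y 78.28 tilt z [-0.0082 -0.0036 -1.    ]
rot [-0.3  -0.42  0.08]
```

```bash
python3 -m jog '{"offset":[[-33,-21,0],[-33,-21,0],[-22,-14,5],[0,0,5],[0,0,0]],"delta_rot":[[-0.3,-0.4,0],[0,0,0],[0,0,0],[0,0,0],[0,0,0]],"jaw":[0,0,0,0,0]}'
python3 - <<'E'
from h import *
togo([552.5,194,240],78.2)
f=grab("top")
i=cv2.resize(f["img"][140:260,50:230],None,fx=4,fy=4,interpolation=cv2.INTER_CUBIC); cv2.imwrite("pics/t1.png",i)
f=grab("side")
j=cv2.resize(f["img"][180:350,140:280],None,fx=3,fy=3,interpolation=cv2.INTER_CUBIC); cv2.imwrite("pics/s1.png",j)
E
```

```text
t: 1.6
ee_pos: [552.1, 188.1, 259.5]
ee_rot: [-0.0, 0.109, 0.994, -0.003]
force: [-0.5, 0.7, 1.2]
gripper_width: 1.001
t 1.6 pos [552.1 188.1 259.5] F [-0.53  0.67  1.24] M [0.01 0.08 0.05] w 1.001 tool offset [ 0.9  5.9 19.5] yaw y 77.52 tilt z [-0.0013 -0.0056 -1.    ]
rot [-0.33 -0.   -0.68]
```

View pics/s1.png

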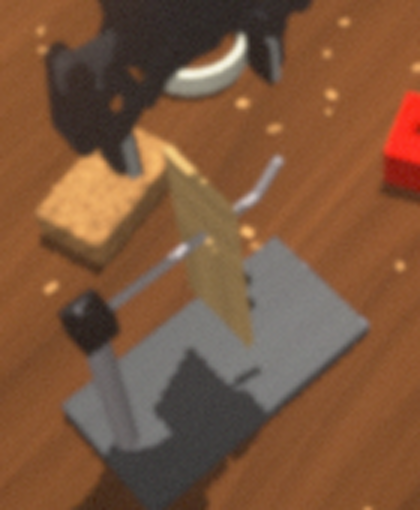

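The side view shows the two fingertips at crop (130,165) and (272,75), straddling the card's top edge (165,150)–(245,215). I correct by 6 mm and descend.

```bash
python3 -m jog '{"offset":[[1,6,5],[0,0,10],[0,0,15],[0,0,10],[0,0,0]],"delta_rot":[[-0.3,0,-0.6],[0,0,0],[0,0,0],[0,0,0],[0,0,0]],"jaw":[0,0,0,0,0]}'
python3 -c "
from h import *
togo([552.5,194,200],78.2)"
```

```text
t: 2.2
ee_pos: [549.1, 201.7, 218.1]
ee_rot: [-0.0, 0.097, 0.995, 0.002]
force: [-0.3, 0.3, 0.9]
gripper_width: 0.997
t 2.2 pos [549.1 201.7 218.1] F [-0.25  0.28  0.88] M [ 0.03 -0.01  0.04] w 0.997 tool offset [-4.8 -6.9 18.1] yaw y 78.85 tilt z [ 3.0e-04  3.3e-03 -1.0e+00]
rot [ 0.19 -0.02  0.65]
```

```bash
python3 -m jog '{"offset":[[0,0,0],[0,0,0],[-4,-6,0],[0,0,0],[0,0,0]],"delta_rot":[[0,0,0],[0,0,0],[0,0,0],[0,0,0],[0,0,0]],"jaw":[0,0,0,0,0]}'
python3 -c "
from h import *
togo([552.5,194,200],78.2)
togo([552.5,194,200],78.2)"
```

```text
t: 2.7
ee_pos: [552.7, 195.2, 219.3]
ee_rot: [0.001, 0.097, 0.995, 0.002]
force: [-1.1, 0.4, 0.5]
gripper_width: 0.998
t 2.7 pos [552.7 195.2 219.3] F [-1.05  0.38  0.47] M [-0.   -0.02  0.04] w 0.998 tool offset [-0.  -1.3 19.3] yaw y 78.88 tilt z [ 0.0024  0.0042 -1.    ]
rot [0.26 0.08 0.68]
t 2.7 pos [552.7 195.2 219.3] F [-1.05  0.38  0.47] M [-0.   -0.02  0.04] w 0.998 tool offset [-0.  -1.3 19.3] yaw y 78.88 tilt z [ 0.0024  0.0042 -1.    ]
rot [0.26 0.08 0.68]
```

```bash
python3 -m jog '{"offset":[[0,-1,10],[0,0,8],[0,0,0],[0,0,0],[0,0,0]],"delta_rot":[[0.2,0,0.6],[0,0,0],[0,0,0],[0,0,0],[0,0,0]],"jaw":[0,0,0,0,0.3]}'
python3 -c "
from h import *
togo([552.5,194,200],78.2)"
```

```text
t: 3.2
ee_pos: [552.4, 193.9, 199.4]
ee_rot: [0.001, 0.103, 0.995, 0.0]
force: [0.0, 0.4, -0.0]
gripper_width: 0.858
t 3.2 pos [552.4 193.9 199.4] F [ 0.01  0.39 -0.04] M [ 0.02 -0.03  0.02] w 0.858 tool offset [-0.1  0.2 -0.6] yaw y 78.2 tilt z [ 1.1e-03  2.0e-04 -1.0e+00]
rot [0.03 0.06 0.  ]
```

```bash
for i in 1; do python3 -m jog '{"offset":[[0,0,0],[0,0,0],[0,0,0],[0,0,0],[0,0,0]],"delta_rot":[[0,0,0],[0,0,0],[0,0,0],[0,0,0],[0,0,0]],"jaw":[0.6,0.75,0.85,0.9,1]}'; python3 -m jog '{"offset":[[0,0,0],[0,0,0],[0,0,0],[0,0,0],[0,0,0]],"delta_rot":[[0,0,0],[0,0,0],[0,0,0],[0,0,0],[0,0,0]],"jaw":[1,1,1,1,1]}'; done
python3 -c "
from h import *
togo([552.5,194,200],78.2)"
```

```text
t: 3.7
ee_pos: [552.7, 194.3, 200.0]
ee_rot: [0.001, 0.103, 0.995, 0.001]
force: [-0.7, 0.3, 0.8]
gripper_width: 0.045
t: 4.2
ee_pos: [552.8, 194.2, 200.1]
ee_rot: [0.001, 0.103, 0.995, 0.001]
force: [-0.3, -1.0, -0.6]
gripper_width: 0.042
t 4.2 pos [552.8 194.2 200.1] F [-0.34 -0.99 -0.64] M [-0.04  0.05 -0.01] w 0.042 tool offset [ 0.2 -0.3  0.1] yaw y 78.21 tilt z [ 2.3e-03  9.0e-04 -1.0e+00]
rot [0.08 0.12 0.01]
```

```bash
python3 -m jog '{"offset":[[0,0,-3],[0,0,-2.5],[0,0,0],[0,0,0],[0,0,0]],"delta_rot":[[0,0,0],[0,0,0],[0,0,0],[0,0,0],[0,0,0]],"jaw":[1,1,1,1,1]}'
cat >> h.py <<'E'
def feel(n=6):
    F=[]
    for _ in range(n): f=optics.grab_frame("side"); F.append(np.r_[sensors.get_obs()["force"],sensors.get_obs()["ee_pos"]])
    F=np.array(F); print("F",F.mean(0).round(2),"sd",F.std(0).round(2))
E
python3 - <<'E'
from h import *
feel(); togo([552.5,194,205.5],78.2)
f=grab("side"); W=world(f)
u=np.indices(W.shape[:2]); m=(W[...,2]>80)&(W[...,2]<165)&(abs(W[...,0]-552)<40)&(abs(W[...,1]-194)<25)
P=W[m]; c=np.median(P,0); U,s,V=np.linalg.svd(P-P.mean(0),full_matrices=False); print(len(P),c.round(1),"normal",V[2].round(3))
j=cv2.resize(f["img"][190:350,140:280],None,fx=3.5,fy=3.5,interpolation=cv2.INTER_CUBIC); cv2.imwrite("pics/s2.png",j)
E
```

```text
t: 4.7
ee_pos: [552.1, 193.8, 205.4]
ee_rot: [0.0, 0.103, 0.995, 0.0]
force: [0.6, 0.2, -1.9]
gripper_width: 0.048
F [-1.9000e-01  1.3000e-01 -2.1300e+00  5.5207e+02  1.9383e+02  2.0540e+02] sd [0.55 0.41 0.57 0.02 0.01 0.01]
t 5.0 pos [552.1 193.8 205.4] F [-0.56 -0.02 -2.33] M [-0.04 -0.02 -0.01] w 0.045 tool offset [-0.4  0.2 -0.1] yaw y 78.22 tilt z [ 6.e-04  1.e-04 -1.e+00]
rot [0.01 0.03 0.02]
444 [543.1 197.2 123.3] normal [0.167 0.986 0.006]
```

View pics/s2.png

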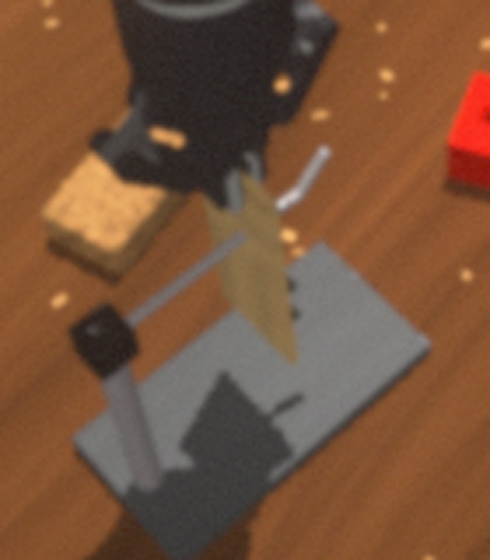

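The side view shows the card held upright at crop (260,270), with the wire passing mid-window and the bend at (290,200). Now I slide it toward the bend.

```bash
python3 -m jog '{"offset":[[0,-8,0],[0,-8,0],[0,-8,0],[0,-5,0],[0,0,0]],"delta_rot":[[0,0,0],[0,0,0],[0,0,0],[0,0,0],[0,0,0]],"jaw":[1,1,1,1,1]}'
python3 -c "
from h import *
feel(5);togo([544.8,158,205.5],78.2)"
```

```text
t: 5.55
ee_pos: [545.5, 161.5, 205.3]
ee_rot: [0.0, 0.103, 0.995, -0.001]
force: [-0.3, -0.4, -0.6]
gripper_width: 0.044
F [ 2.1000e-01  2.2000e-01 -1.8600e+00  5.4565e+02  1.6312e+02  2.0539e+02] sd [0.26 0.31 0.46 0.04 0.67 0.02]
t 5.8 pos [545.7 163.8 205.4] F [ 0.41  0.29 -1.84] M [ 0.   -0.06  0.02] w 0.043 tool offset [-0.3 -5.9 -0.1] yaw y 78.28 tilt z [ 7.e-04  3.e-04 -1.e+00]
rot [0.03 0.04 0.08]
```

```bash
python3 -m jog '{"offset":[[0,-3,0],[0,0,0]],"delta_rot":[[0,0,0],[0,0,0]],"jaw":[1,1]}'
python3 -c "
from h import *
feel(5)"
python3 -m jog '{"offset":[[0,-2.5,0],[0,0,0]],"delta_rot":[[0,0,0],[0,0,0]],"jaw":[1,1]}'
python3 -c "
from h import *
feel(5)"
```

```text
t: 6.0
ee_pos: [545.0, 161.4, 205.3]
ee_rot: [0.0, 0.102, 0.995, 0.0]
force: [1.0, -1.0, -1.9]
gripper_width: 0.048
F [-7.0000e-02  5.7000e-01 -1.3900e+00  5.4508e+02  1.6193e+02  2.0539e+02] sd [0.28 0.39 0.66 0.02 0.06 0.01]
t: 6.45
ee_pos: [544.5, 159.3, 205.4]
ee_rot: [0.0, 0.101, 0.995, 0.001]
force: [0.1, 0.3, -1.3]
gripper_width: 0.044
F [-4.5000e-01 -1.6000e-01 -1.8500e+00  5.4461e+02  1.5987e+02  2.0543e+02] sd [0.26 0.3  0.55 0.02 0.12 0.02]
```

```bash
for k in 1 2; do :; done; python3 -m jog '{"offset":[[0,-1.5,0],[0,0,0]],"delta_rot":[[0,0,0],[0,0,0]],"jaw":[1,1]}' >/dev/null
python3 -c "
from h import *
feel(6)"
python3 -m jog '{"offset":[[0,-1,0],[0,0,0]],"delta_rot":[[0,0,0],[0,0,0]],"jaw":[1,1]}' >/dev/null
python3 -c "
from h import *
feel(6)"
```

```text
F [-5.0000e-02 -4.0000e-02 -1.4200e+00  5.4434e+02  1.5879e+02  2.0546e+02] sd [0.47 0.51 0.47 0.02 0.07 0.02]
F [-1.0000e-02  1.8000e-01 -1.7300e+00  5.4416e+02  1.5803e+02  2.0547e+02] sd [0.41 0.38 0.28 0.01 0.05 0.01]
```

Still free at y=158.0, so I continue in 1 mm steps.

```bash
python3 -m jog '{"offset":[[0,-1.2,0],[0,0,0]],"delta_rot":[[0,0,0],[0,0,0]],"jaw":[1,1]}' >/dev/null
python3 -c "
from h import *
feel(6)"
python3 -m jog '{"offset":[[0,-1,0],[0,0,0]],"delta_rot":[[0,0,0],[0,0,0]],"jaw":[1,1]}' >/dev/null
python3 -c "
from h import *
feel(6)"
```

```text
F [-2.2000e-01  5.0000e-02 -1.6500e+00  5.4393e+02  1.5708e+02  2.0548e+02] sd [0.39 0.43 0.28 0.01 0.07 0.01]
F [-2.0000e-01  4.0000e-02 -1.8100e+00  5.4376e+02  1.5632e+02  2.0550e+02] sd [0.25 0.59 0.42 0.01 0.03 0.01]
```

```bash
python3 -m jog '{"offset":[[0,-1,0],[0,0,0]],"delta_rot":[[0,0,0],[0,0,0]],"jaw":[1,1]}' >/dev/null
python3 -c "
from h import *
feel(6)"
python3 -m jog '{"offset":[[0,-0.8,0],[0,0,0]],"delta_rot":[[0,0,0],[0,0,0]],"jaw":[1,1]}' >/dev/null
python3 -c "
from h import *
feel(6)"
```

```text
F [ 2.0000e-02  4.0000e-01 -1.3100e+00  5.4363e+02  1.5567e+02  2.0556e+02] sd [0.33 0.41 0.63 0.01 0.02 0.03]
F [ 3.7000e-01  6.1000e-01 -1.0800e+00  5.4361e+02  1.5531e+02  2.0564e+02] sd [0.51 0.29 0.39 0.02 0.01 0.02]
```

Contact is felt at y≈155.7 (Fz +0.6, Fy +0.5), which puts the bend at y≈157.5. I raise the card to centre the window, then follow the slope.

```bash
python3 -m jog '{"offset":[[0,0,-1.2],[0,0,-1],[0,0,0]],"delta_rot":[[0,0,0],[0,0,0],[0,0,0]],"jaw":[1,1,1]}' >/dev/null
python3 -c "
from h import *
feel(5)"
python3 -m jog '{"offset":[[0,-2,-2],[0,0,0]],"delta_rot":[[0,0,0],[0,0,0]],"jaw":[1,1]}' >/dev/null
python3 -c "
from h import *
feel(5);togo([0,0,0],78.2)"
```

```text
F [ 1.8000e-01 -3.9000e-01 -1.3400e+00  5.4326e+02  1.5466e+02  2.0764e+02] sd [0.43 0.42 0.43 0.01 0.07 0.02]
F [-1.8000e-01 -1.2000e-01 -1.4900e+00  5.4265e+02  1.5294e+02  2.0949e+02] sd [0.19 0.25 0.33 0.03 0.11 0.05]
t 10.7 pos [542.6 153.  209.4] F [-0.17 -0.18 -1.11] M [0.07 0.   0.  ] w 0.043 tool offset [ 501.4 -258.5  208.6] yaw y 78.53 tilt z [ 7.e-04  3.e-03 -1.e+00]
rot [0.18 0.01 0.33]
```

```bash
python3 -m jog '{"offset":[[0,0,-0.5],[0,-2,-2],[0,0,0]],"delta_rot":[[0,0,0],[0,0,0],[0,0,0]],"jaw":[1,1,1]}' >/dev/null
python3 -c "
from h import *
feel(4)"
python3 -m jog '{"offset":[[0,-2,-2],[0,0,0]],"delta_rot":[[0.2,0,0],[0,0,0]],"jaw":[1,1]}' >/dev/null
python3 -c "
from h import *
feel(4);togo([0,0,0],78.2)"
```

```text
F [ 2.2000e-01 -2.6000e-01 -1.9300e+00  5.4205e+02  1.5132e+02  2.1186e+02] sd [0.25 0.16 0.12 0.04 0.08 0.06]
F [ 3.0000e-02  2.9000e-01 -1.7200e+00  5.4142e+02  1.4953e+02  2.1369e+02] sd [0.39 0.38 0.21 0.03 0.04 0.06]
t 11.6 pos [541.4 149.6 213.6] F [-0.11  0.25 -1.7 ] M [0.04 0.   0.01] w 0.046 tool offset [ 500.9 -253.6  214.2] yaw y 78.59 tilt z [-9.e-04 -3.e-04 -1.e+00]
rot [-0.03 -0.05  0.39]
```

```bash
python3 -m jog '{"offset":[[-0.5,-2,-2],[-0.3,-2,-2],[0,0,0]],"delta_rot":[[0,0,0.3],[0,0,0],[0,0,0]],"jaw":[1,1,1]}' >/dev/null
python3 -c "
from h import *
feel(4)"
python3 -m jog '{"offset":[[-0.3,-2,-2],[-0.3,-2,-2],[0,0,0]],"delta_rot":[[0,0,0],[0,0,0],[0,0,0]],"jaw":[1,1,1]}' >/dev/null
python3 -c "
from h import *
feel(4);togo([0,0,0],78.2)"
```

```text
F [ 1.7000e-01  2.0000e-02 -1.5200e+00  5.4121e+02  1.4545e+02  2.1768e+02] sd [0.35 0.19 0.17 0.08 0.13 0.08]
F [ 5.6000e-01  5.3000e-01 -1.4400e+00  5.4066e+02  1.4165e+02  2.2160e+02] sd [0.36 0.23 0.19 0.06 0.13 0.08]
t 12.6 pos [540.6 141.8 221.5] F [ 0.39  0.55 -1.62] M [ 0.04 -0.01  0.02] w 0.048 tool offset [ 500.3 -247.9  222.8] yaw y 78.35 tilt z [-0.0024 -0.     -1.    ]
rot [-0.03 -0.13  0.15]
```

```bash
python3 -m jog '{"offset":[[-0.3,-2,-2],[-0.3,-2,-2],[-0.3,-2,-2],[-0.3,-2,-2],[0,0,0]],"delta_rot":[[0,0,0],[0,0,0],[0,0,0],[0,0,0],[0,0,0]],"jaw":[1,1,1,1,1]}' 
python3 -c "
from h import *
feel(4)"
python3 -m jog '{"offset":[[-0.3,-3,-3],[0,-5,-5],[0,-8,-5],[0,-8,-5],[0,0,0]],"delta_rot":[[0,0,0],[0,0,0],[0,0,0],[0,0,0],[0,0,0]],"jaw":[1,1,1,1,1]}' 
python3 -c "
from h import *
feel(3);togo([0,0,0],78.2)"
```

```text
t: 13.1
ee_pos: [540.1, 132.9, 230.2]
ee_rot: [-0.001, 0.101, 0.995, -0.0]
force: [0.7, 0.8, -1.4]
gripper_width: 0.042
F [ 3.0000e-02 -8.0000e-02 -1.5900e+00  5.3994e+02  1.3335e+02  2.2992e+02] sd [0.34 0.59 0.46 0.08 0.15 0.11]
t: 13.8
ee_pos: [534.9, 107.4, 249.4]
ee_rot: [-0.002, 0.101, 0.995, -0.001]
force: [-0.3, 0.7, -1.5]
gripper_width: 0.05
F [-3.9000e-01 -3.1000e-01 -1.2100e+00  5.3472e+02  1.0883e+02  2.4884e+02] sd [0.28 0.33 0.51 0.09 0.54 0.21]
t 13.95 pos [534.6 109.5 248.6] F [-0.71 -0.68 -0.51] M [ 0.   -0.01  0.01] w 0.046 tool offset [ 501.1 -213.6  250.8] yaw y 78.52 tilt z [-4.3e-03  6.0e-04 -1.0e+00]
rot [-0.02 -0.25  0.32]
```

The card is off the wire and upright with normal forces. I lift it and turn it to the slot's direction.

```bash
python3 -m jog '{"offset":[[0,-20,-10],[0,-30,-10],[0,-40,0],[0,-40,0],[0,-30,0]],"delta_rot":[[0,-0.2,-5],[0,0,-5],[0,0,-3],[0,0,0],[0,0,0]],"jaw":[1,1,1,1,1]}' 
python3 -c "
from h import *
togo([558.5,-164.8,270],92)"
```

```text
t: 14.45
ee_pos: [530.1, -44.6, 268.1]
ee_rot: [0.0, -0.027, 1.0, 0.003]
force: [0.5, -0.0, -2.1]
gripper_width: 0.049
t 14.45 pos [530.1 -44.6 268.1] F [ 0.52 -0.04 -2.11] M [-0.01 -0.02  0.01] w 0.049 tool offset [ -21.9 -121.5   -2.7] yaw y 93.07 tilt z [-2.0e-04  6.8e-03 -1.0e+00]
rot [0.39 0.01 1.07]
```

```bash
python3 -m jog '{"offset":[[-6,-32,0],[-8,-35,0],[-5,-30,0],[0,-10,0],[0,0,0]],"delta_rot":[[0.3,0,1],[0,0,0],[0,0,0],[0,0,0],[0,0,0]],"jaw":[1,1,1,1,1]}' 
python3 -m jog '{"offset":[[0,0,0],[0,0,0]],"delta_rot":[[0,0,0],[0,0,0]],"jaw":[1,1]}' 
python3 - <<'E'
from h import *
togo([558.5,-164.8,270],92)
f=grab("side"); W=world(f); g=grab("top"); V=world(g)
for n,w in(("side",W),("top",V)):
    P=w[(w[...,2]>140)&(w[...,2]<215)&(abs(w[...,0]-558)<50)&(abs(w[...,1]+165)<30)]
    if len(P)>20:
        r=cv2.minAreaRect(P[:,:2].astype(np.float32)); print(n,len(P),np.median(P,0).round(1),r, P[:,2].min())
        U,s,Vt=np.linalg.svd(P-P.mean(0),full_matrices=False); print(Vt[2].round(3))
# slot angle via red/blueless wooden rack edges: fit from top (dark slot pixels)
T=dict(np.load("top0.npz"));w=np.load("topW.npy")
Y=np.indices(w.shape[:2]); roi=(Y[1]>290)&(Y[1]<340)&(Y[0]>175)&(Y[0]<235)
m=roi&(abs(w[...,2]-38)<6); 
P=w[m][:,:2]; h=cv2.convexHull(P.astype(np.float32)); print(h[:,0].round(0).tolist())
j=cv2.resize(f["img"][50:260,230:380],None,fx=2.8,fy=2.8,interpolation=cv2.INTER_CUBIC); cv2.imwrite("pics/s3.png",j)
i=cv2.resize(T["img"][170:240,285:345],None,fx=8,fy=8,interpolation=cv2.INTER_CUBIC); cv2.imwrite("pics/t3.png",i)
E
```

```text
t: 14.95
ee_pos: [553.3, -158.9, 266.2]
ee_rot: [-0.001, -0.015, 1.0, 0.0]
force: [0.3, 0.4, -1.8]
gripper_width: 0.047
t: 15.15
ee_pos: [553.0, -155.6, 265.9]
ee_rot: [-0.001, -0.017, 1.0, 0.002]
force: [0.2, 0.4, -1.9]
gripper_width: 0.045
t 15.15 pos [ 553.  -155.6  265.9] F [ 0.25  0.41 -1.91] M [0.06 0.02 0.05] w 0.045 tool offset [-5.2 -9.4 -4.1] yaw y 91.91 tilt z [-0.0029  0.003  -1.    ]
rot [ 0.18 -0.16 -0.09]
side 654 [ 549.7 -153.7  179.7] ((550.9154663085938, -155.39468383789062), (61.26435089111328, 10.602676391601562), 2.4716906547546387) 140.2120874687726
[-0.041  0.999  0.004]
top 123 [ 538.2 -153.6  178.1] ((538.3009643554688, -153.379638671875), (33.429054260253906, 5.023579120635986), 10.24618911743164) 140.398234295573
[-0.054  0.999  0.005]
[[609.0, -175.0], [608.0, -162.0], [608.0, -151.0], [608.0, -138.0], [608.0, -136.0], [606.0, -134.0], [604.0, -134.0], [593.0, -134.0], [580.0, -134.0], [567.0, -134.0], [523.0, -136.0], [510.0, -138.0], [510.0, -140.0], [510.0, -146.0], [510.0, -156.0], [510.0, -188.0], [510.0, -194.0], [512.0, -195.0], [517.0, -195.0], [519.0, -195.0], [542.0, -195.0], [585.0, -194.0], [608.0, -192.0], [608.0, -181.0]]
```

View pics/s3.png

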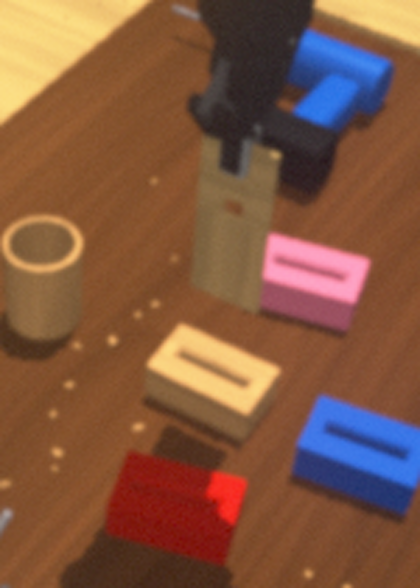

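View pics/t3.png

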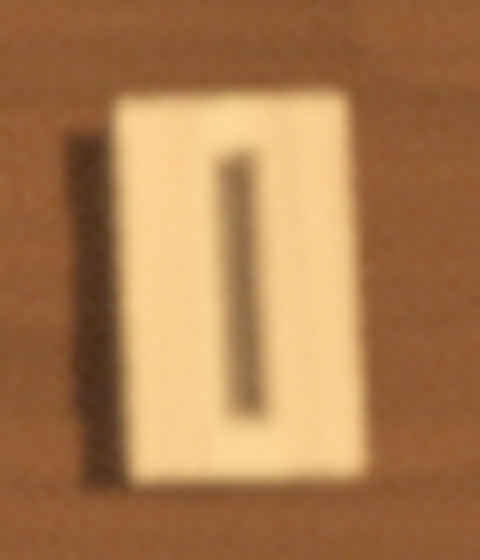

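```bash
python3 - <<'E'
from h import *
def atz(f,p,z):
    d=f["R"].T@np.array([(p[0]-f["cx"])/f["f"],(p[1]-f["cy"])/f["f"],1]); o=-f["R"].T@f["t"]; return (o+d*(z-o[2])/d[2])[:2]
T=dict(np.load("top0.npz"));S=dict(np.load("side0.npz"))
t=lambda p:(285+p[0]/8-.44,170+p[1]/8-.44); s=lambda p:(230+p[0]/2.8-.3,50+p[1]/2.8-.3)
C=np.array([atz(T,t(p),38) for p in((115,96),(348,92),(366,472),(130,482))]); print(C.round(1),C.mean(0))
a=lambda v:np.degrees(np.arctan2(v[1],v[0])).round(2)
print("edge angles",a(C[0]-C[3]),a(C[1]-C[2]),a(C[0]-C[1]),a(C[3]-C[2]))
A=[atz(T,t(p),38) for p in((237,153),(247,415))]; print("slot top",A,np.mean(A,0),a(A[0]-A[1]))
B=[atz(S,s(p),38) for p in((177,351),(249,385))]; print("slot side",B,np.mean(B,0),a(B[0]-B[1]))
# card face mid-plane from side now: face points
f=grab("side");W=world(f);P=W[(W[...,2]>142)&(W[...,2]<200)&(abs(W[...,0]-552)<28)&(abs(W[...,1]+155)<15)]
k=np.polyfit(P[:,0]-552,P[:,1],1);print("face y",k,"angle",np.degrees(np.arctan(k[0])), P[:,0].min(),P[:,0].max())
E
```

```text
[[ 608.8 -131.8]
 [ 610.2 -193.9]
 [ 509.2 -196.9]
 [ 506.1 -134.9]] [ 558.5682948  -164.36738656]
edge angles 1.74 1.69 91.28 92.79
slot top [array([ 593.59430913, -164.1155623 ]), array([ 523.93195315, -165.85623963])] [ 558.76313114 -164.98590097] 1.43
slot side [array([ 593.28176646, -162.51301319]), array([ 521.55054824, -164.99815788])] [ 557.41615735 -163.75558554] 1.98
face y [ 4.22805328e-02 -1.53318950e+02] angle 2.421054112857001 524.0550665778355 579.9926270254063
```

```bash
python3 -m jog '{"offset":[[-5,-8,10],[0,0,20],[0,0,20],[0,0,15],[0,0,0]],"delta_rot":[[0.2,-0.2,0.3],[0,0,0],[0,0,0],[0,0,0],[0,0,0]],"jaw":[1,1,1,1,1]}' 
python3 -m jog '{"offset":[[0,0,0],[0,0,0]],"delta_rot":[[0,0,0],[0,0,0]],"jaw":[1,1]}' >/dev/null
python3 -c "
from h import *
togo([558.6,-164.4,178],91.6)"
```

```text
t: 15.8
ee_pos: [560.8, -163.3, 197.7]
ee_rot: [0.002, -0.015, 1.0, -0.001]
force: [-0.2, 0.8, -2.0]
gripper_width: 0.042
t 16.0 pos [ 561.4 -163.4  197.7] F [ 0.27 -0.18 -1.44] M [ 0.05  0.01 -0.  ] w 0.046 tool offset [ 2.9 -0.8 19.7] yaw y 91.77 tilt z [ 0.0049 -0.0021 -1.    ]
rot [-0.13  0.28  0.17]
```

```bash
python3 -m jog '{"offset":[[2.5,-0.8,5],[0,0,8],[0,0,5],[0,0,0],[0,0,0]],"delta_rot":[[-0.1,0.3,0.1],[0,0,0],[0,0,0],[0,0,0],[0,0,0]],"jaw":[1,1,1,1,1]}' 
python3 - <<'E'
from h import *
togo([558.6,-164.4,176],91.6); feel(4)
f=grab("side"); W=world(f)
P=W[(W[...,2]>60)&(W[...,2]<110)&(abs(W[...,0]-556)<24)&(abs(W[...,1]+164)<12)]
A=np.c_[P[:,0]-557,P[:,2]-38,np.ones(len(P))]; print("face y=",np.linalg.lstsq(A,P[:,1],rcond=None)[0],len(P))
g=grab("top")
a=cv2.resize(f["img"][100:230,255:345],None,fx=4,fy=4,interpolation=cv2.INTER_CUBIC); b=cv2.resize(g["img"][165:245,275:365],(360,320),interpolation=cv2.INTER_CUBIC)
c=np.zeros((520,720,3),np.uint8); c[:,:360]=a; c[:320,360:]=b; cv2.imwrite("pics/c4.png",c)
E
```

```text
t: 16.5
ee_pos: [560.1, -164.8, 179.9]
ee_rot: [0.001, -0.014, 1.0, -0.001]
force: [-0.1, 0.6, -1.3]
gripper_width: 0.046
t 16.5 pos [ 560.1 -164.8  179.9] F [-0.13  0.61 -1.26] M [-0.01  0.    0.08] w 0.046 tool offset [1.5 0.5 3.9] yaw y 91.64 tilt z [ 0.003  -0.0014 -1.    ]
rot [-0.08  0.17  0.04]
F [-1.0000e-02 -1.0000e-02 -1.9700e+00  5.6012e+02 -1.6486e+02  1.8011e+02] sd [0.61 0.61 0.19 0.09 0.02 0.1 ]
face y= [ 3.68940977e-02 -6.00383460e-03 -1.62969640e+02] 277
```

View pics/c4.png

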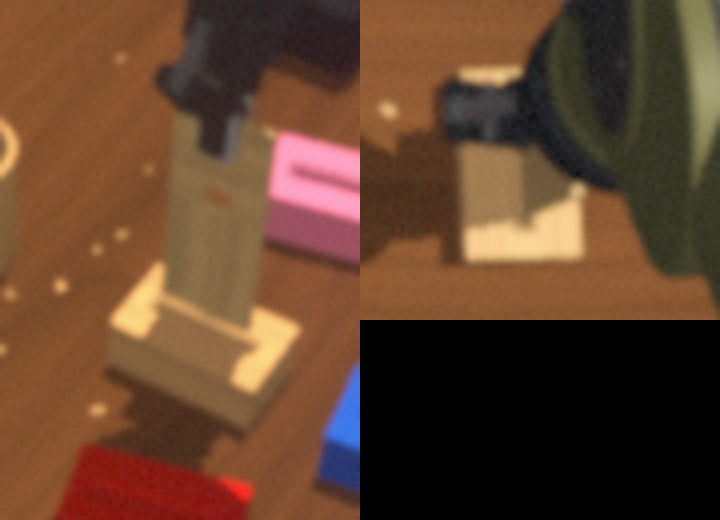

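The left half shows the card hovering over the slot with its foot line (160,300)–(250,325) along it. In the right half the card sits over the rack. I lower it by feel.

```bash
python3 -m jog '{"offset":[[1.2,0.6,4],[0,0,3],[0,0,3],[0,0,0],[0,0,0]],"delta_rot":[[-0.1,0.2,0],[0,0,0],[0,0,0],[0,0,0],[0,0,0]],"jaw":[1,1,1,1,1]}' >/dev/null
python3 -c "
from h import *
feel(4)"
python3 -m jog '{"offset":[[0,0,2],[0,0,2],[0,0,0]],"delta_rot":[[0,0,0],[0,0,0],[0,0,0]],"jaw":[1,1,1]}' >/dev/null
python3 -c "
from h import *
feel(4);togo([558.6,-164.4,140],91.6)"
```

```text
F [-3.0000e-02  3.6000e-01 -1.6200e+00  5.5892e+02 -1.6426e+02  1.6944e+02] sd [0.13 0.55 0.49 0.08 0.02 0.1 ]
F [ 1.6000e-01 -2.0000e-01 -1.3100e+00  5.5934e+02 -1.6435e+02  1.6569e+02] sd [0.5  0.5  0.49 0.05 0.02 0.07]
t 18.0 pos [ 559.4 -164.3  165.8] F [-0.13  0.35 -1.54] M [-0.02 -0.03  0.04] w 0.044 tool offset [ 0.8 -0.  25.8] yaw y 91.63 tilt z [ 0.0011  0.     -1.    ]
rot [-0.    0.06  0.03]
```

Still free, with the foot ~2 mm below the mouth. I continue.

```bash
python3 -m jog '{"offset":[[0.5,0,2],[0,0,2],[0,0,2],[0,0,0]],"delta_rot":[[0,0,0],[0,0,0],[0,0,0],[0,0,0]],"jaw":[1,1,1,1]}' >/dev/null
python3 -c "
from h import *
feel(4)"
python3 -m jog '{"offset":[[0,0,2],[0,0,3],[0,0,3],[0,0,0]],"delta_rot":[[0,0,0],[0,0,0],[0,0,0],[0,0,0]],"jaw":[1,1,1,1]}' >/dev/null
python3 -c "
from h import *
feel(4);togo([558.6,-164.4,140],91.6)"
```

```text
F [ 3.6000e-01  1.8000e-01 -1.6000e+00  5.5909e+02 -1.6440e+02  1.5960e+02] sd [0.57 0.42 0.51 0.09 0.03 0.11]
F [ 1.8000e-01 -6.0000e-02 -1.9400e+00  5.5961e+02 -1.6449e+02  1.5157e+02] sd [0.17 0.35 0.36 0.12 0.02 0.15]
t 19.2 pos [ 559.7 -164.5  151.8] F [ 0.19  0.52 -1.37] M [-0.02  0.02 -0.06] w 0.046 tool offset [ 1.2  0.1 11.7] yaw y 91.62 tilt z [ 3.4e-03 -4.0e-04 -1.0e+00]
rot [-0.03  0.2   0.02]
```

```bash
python3 -m jog '{"offset":[[1,0,2],[0,0,2],[0,0,2],[0,0,1],[0,0,0]],"delta_rot":[[0,0.2,0],[0,0,0],[0,0,0],[0,0,0],[0,0,0]],"jaw":[1,1,1,1,1]}' >/dev/null
python3 -c "
from h import *
feel(4)"
python3 -m jog '{"offset":[[0,0,2],[0,0,0]],"delta_rot":[[0,0,0],[0,0,0]],"jaw":[1,1]}' >/dev/null
python3 -c "
from h import *
feel(4)"
python3 -m jog '{"offset":[[0,0,1.5],[0,0,0]],"delta_rot":[[0,0,0],[0,0,0]],"jaw":[1,1]}' >/dev/null
python3 -c "
from h import *
feel(4);togo([558.6,-164.4,140],91.6)"
```

```text
F [ 1.1000e-01  2.6000e-01 -1.9300e+00  5.5889e+02 -1.6460e+02  1.4449e+02] sd [0.25 0.32 0.33 0.05 0.02 0.09]
F [ 2.8000e-01  1.7000e-01 -1.6900e+00  5.5926e+02 -1.6465e+02  1.4279e+02] sd [0.29 0.37 0.17 0.03 0.01 0.05]
F [-8.0000e-02 -7.0000e-02 -1.7500e+00  5.5945e+02 -1.6468e+02  1.4144e+02] sd [0.3  0.4  0.51 0.03 0.03 0.04]
t 20.7 pos [ 559.5 -164.7  141.5] F [-0.15 -0.33 -1.45] M [ 0.02 -0.01 -0.01] w 0.049 tool offset [0.9 0.3 1.5] yaw y 91.62 tilt z [ 1.8e-03 -9.0e-04 -1.0e+00]
rot [-0.06  0.1   0.02]
```

```bash
python3 -m jog '{"offset":[[0,0,1.2],[0,0,0]],"delta_rot":[[0,0,0],[0,0,0]],"jaw":[1,1]}' >/dev/null
python3 -c "
from h import *
feel(4)"
python3 -m jog '{"offset":[[0,0,1.2],[0,0,0]],"delta_rot":[[0,0,0],[0,0,0]],"jaw":[1,1]}' >/dev/null
python3 -c "
from h import *
feel(4)"
```

```text
F [-4.8000e-01  3.5000e-01  7.6000e-01  5.5974e+02 -1.6474e+02  1.4065e+02] sd [0.49 0.56 0.31 0.02 0.01 0.01]
F [-7.2000e-01 -9.0000e-02  9.8000e-01  5.6021e+02 -1.6483e+02  1.4063e+02] sd [0.35 0.62 1.42 0.03 0.02 0.06]
```

Fz jumped at TCP z=140.7, where fully home was predicted at ~140.3, so the card is on the bottom. I open gradually, then rise.

```bash
python3 -m jog '{"offset":[[0,0,0],[0,0,0],[0,0,0],[0,0,0],[0,0,0]],"delta_rot":[[0,0,0],[0,0,0],[0,0,0],[0,0,0],[0,0,0]],"jaw":[0.9,0.85,0.7,0.5,0.5]}'
python3 -m jog '{"offset":[[0,0,-5],[0,0,-15],[0,0,-30],[0,0,-40],[0,0,-30]],"delta_rot":[[0,0,0],[0,0,0],[0,0,0],[0,0,0],[0,0,0]],"jaw":[0.5,0.5,0.5,0.5,0.5]}'
python3 -m jog '{"offset":[[0,20,-20],[0,40,0],[0,40,0],[0,0,0]],"delta_rot":[[0,0,0],[0,0,0],[0,0,0],[0,0,0]],"jaw":[0.5,0.5,0.5,0.5]}'
python3 - <<'E'
from h import *
f=grab("side"); W=world(f)
P=W[(W[...,2]>50)&(W[...,2]<175)&(abs(W[...,0]-556)<45)&(abs(W[...,1]+164)<20)]
Q=P[abs(P[:,0]-556)<24];A=np.c_[Q[:,0]-557,Q[:,2]-38,np.ones(len(Q))]; print("face y=",np.linalg.lstsq(A,Q[:,1],rcond=None)[0],"x",P[:,0].min(),P[:,0].max(),"ztop",np.percentile(P[:,2],99.5))
g=grab("top")
a=cv2.resize(f["img"][100:230,255:345],None,fx=4,fy=4,interpolation=cv2.INTER_CUBIC); b=cv2.resize(g["img"][165:245,275:365],(360,320),interpolation=cv2.INTER_CUBIC)
c=np.zeros((520,720,3),np.uint8); c[:,:360]=a; c[:320,360:]=b; cv2.imwrite("pics/c5.png",c)
E
```

```text
t: 22.0
ee_pos: [560.3, -164.8, 140.0]
ee_rot: [0.002, -0.014, 1.0, -0.001]
force: [0.9, 0.9, -0.7]
gripper_width: 0.502
t: 22.5
ee_pos: [556.8, -164.0, 260.3]
ee_rot: [-0.004, -0.014, 1.0, 0.001]
force: [0.8, -0.8, -0.4]
gripper_width: 0.496
t: 22.9
ee_pos: [557.6, -62.8, 288.6]
ee_rot: [0.003, -0.012, 1.0, -0.0]
force: [0.0, 0.4, -0.1]
gripper_width: 0.499
face y= [ 2.80577566e-02 -1.23478480e-02 -1.63141269e+02] x 527.8468004213778 589.4334819940016 ztop 167.38477420149724
```

View pics/c5.png

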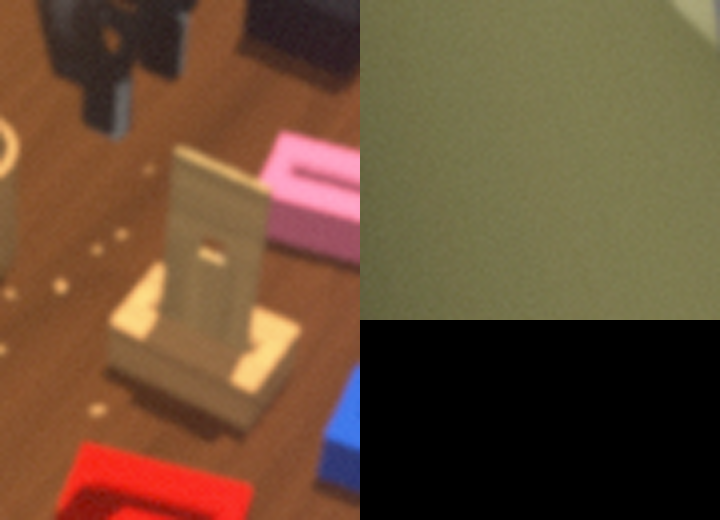

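The card stands upright in the slot, with its top edge (175,150)–(268,188) and the gripper clear. Its top measures 167 mm against the 166 mm expected when fully home. I hand in.

```bash
python3 -m jog '{"offset":[[0,0,0],[0,0,0],[0,0,0]],"delta_rot":[[0,0,0],[0,0,0],[0,0,0]],"jaw":[0.5,0.5,0.5]}'; python3 -c "
from h import *
print(ctrl.finish_job())"
```

```text
t: 23.3
ee_pos: [556.8, -73.3, 287.6]
ee_rot: [0.002, -0.006, 1.0, -0.004]
force: [0.3, -0.6, -0.3]
gripper_width: 0.497
the job is handed in; nothing more can be done
None
```

The card is off the wire, standing fully home in the plain wooden rack's slot and released. I handed the job in at about 23 s of the 67 s allowed.

- **On the wire:** I gripped the tab from above, lifted the card to centre its window on the wire and slid it out. I felt the bend about 36 mm from where it hung, then followed the 45° slope over the tip. At every check the force from the wire stayed under about 1 N (limits: 9 N from the card, 3 N from the gripper). The fingertips stayed above the wire.
- **In the rack:** I lowered the card by feel. It touched bottom at a tool height of 140.7 mm, against about 140.3 mm predicted.
- **Last checks:** The card's top is at 167 mm (166 mm is fully home), it leans about 0.01 rad, and it is within about 2 mm of the slot's centre. The gripper is clear and reads no load.
- **Not checked:** In the last top picture the arm hid the rack, so the final check rests on the side camera alone. I did not re-measure the tape, bamboo cup and sanding block at the end, but the path kept clear of them. The two cameras disagreed by 1–2 mm on where the rack stands, within the stated calibration.

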